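Tip the hook tray of used tubes into the waste bin

TASK

Lift the tray of used micro tubes off its blue mat and, keeping it about level, hook the channel under its open front end over the steel bar on the waste bin's low wall, roughly midway along the bar. With the hook kept on the bar as a pivot, tip the tray well over, until all four tubes have slid into the bin; then set the empty tray back upright in the middle of its mat, square to it, and leave everything else on the bench where it is.

Things in the scene. Friction and masses are not known exactly. Their poses are not given: they have to be found in the camera images.
- tray: loose aluminium tray, 100 (its x) x 139 (its y) x 90 mm high over all, 0.25 kg; origin under its centre at the level of its feet, z up. Floor from y = -70 to +69 mm, z = 12 to 15 mm; walls up to z = 40 mm at the back (-y) and sides; the front (+y) is open: tubes slide out when it is tipped front-down by over 40 degrees, stay put below about 20. Mass centre below the grip fin
- tray_grip (a point): in the middle of the black grip fin, 78 mm above the tray's origin, axes as the tray. The fin is 14 mm thick in x (grip it across this, tilted about x if wished), 60 mm long in y, from z = 54 to 90 mm of the tray; it stands on a bridge across the tray's middle, 30 mm long in y, z = 50 to 54 mm, full width
- tray_hook (a point): middle of the ceiling of the hook channel under the tray's front end: 53 mm in +y and 12 mm in z from its origin, axes as the tray. The channel opens downward and runs right across in x, 26 mm wide, 10 mm deep, between the turned-down front lip (tray y = 66 to 69, z = 2 to 12 mm) and the front foot, a cross web (y = 37 to 40, z = 0 to 12 mm)
- bin: yellow waste bin with open top, fixed to the bench; 180 (its x) x 150 mm (its y), walls 4 mm, origin under its centre. Three walls are 112 mm high with red edging; the wall at -y is low and carries the rim bar
- bin_rim (a point): top of the low wall's steel rim bar at mid-length, 80 mm above the bench, at y = -73 mm from the bin's origin. The bar is round, 10 mm in diameter, parallel to the bin's x, 172 mm free length between the high side walls, on top of a 4 mm wall; axes as the bin, +y points into the bin
- mat: blue bench mat, 180 (its x) x 220 (its y) x 2 mm, fixed; origin under its centre. The tray starts on it, y axes roughly alike
- petri: bystander: round petri dish, 57 mm wide, 14 mm high, origin under its centre
- driver: bystander: screwdriver with orange-yellow handle, lying, 185 mm long (its y), 27 mm thick, origin under its centre
- marker: bystander: red and white marker pen, lying, 135 mm long (its y), 17 mm thick, origin under its centre
- well_plate: bystander: white well plate, 86 x 128 x 14 mm, origin under its centre
- timer: bystander: white lab timer, 62 x 62 x 19 mm, origin under its centre
- bottle: bystander: small media bottle with blue cap, 56 mm wide, 104 mm high, origin under its centre
- tube_a: white used micro tube, closed, 40 x 13 x 14 mm, 12 g, lying on the tray floor behind or below the bridge; origin under its centre, long axis x
- tube_b: blue used micro tube, closed, 40 x 13 x 14 mm, 12 g, lying on the tray floor behind or below the bridge; origin under its centre, long axis x
- tube_c: white used micro tube, closed, 40 x 13 x 14 mm, 12 g, lying on the tray floor behind or below the bridge; origin under its centre, long axis x
- tube_d: blue used micro tube, closed, 40 x 13 x 14 mm, 12 g, lying on the tray floor behind or below the bridge; origin under its centre, long axis x

How it is judged (in metres and radians):
On the way, in this order (a step that is already met when the one before it is completed fails the run):
1. the tray, still about level (within 20 degrees), is hooked on the bin's low rim: the rim bar lies in the hook channel (within 13 mm of its middle, within 36 mm of the bar's middle) and carries load (x of tray_hook in the frame of bin_rim between -0.036 and 0.036 m and y of tray_hook in the frame of bin_rim between -0.013 and 0.013 m and z of tray_hook in the frame of bin_rim between -0.006 and 0.006 m and angle between tray's own z axis and vertical below 0.35 rad and contact force between tray and bin above 0.3 N), for 0.2 s.
2. the tray is tipped over by more than 48 degrees with its hook channel still at the rim bar (channel middle within 25 mm of it sideways, at most 12 mm above and 30 mm below its top) (x of tray_hook in the frame of bin_rim between -0.05 and 0.05 m and y of tray_hook in the frame of bin_rim between -0.025 and 0.025 m and z of tray_hook in the frame of bin_rim between -0.03 and 0.012 m and angle between tray's own z axis and vertical above 0.84 rad), for 0.2 s.
At the end, for the whole second after the job is handed in: all four tubes lie in the bin, below 60 mm and at rest; the tray stands flat on its feet on the mat, at rest, its centre within 45 mm of the mat's centre and its y axis within 20 degrees of the mat's (either way round) (x of tube_a in the frame of bin between -0.09 and 0.09 m and y of tube_a in the frame of bin between -0.075 and 0.075 m and height (world z) of each of tube_a, tube_b, tube_c, tube_d below 0.06 m and linear speed of each of tube_a, tube_b, tube_c, tube_d below 0.03 m/s and x of tube_b in the frame of bin between -0.09 and 0.09 m and y of tube_b in the frame of bin between -0.075 and 0.075 m and x of tube_c in the frame of bin between -0.09 and 0.09 m and y of tube_c in the frame of bin between -0.075 and 0.075 m and x of tube_d in the frame of bin between -0.09 and 0.09 m and y of tube_d in the frame of bin between -0.075 and 0.075 m and horizontal distance between tray and mat below 0.045 m and angle between the y axis of tray and the y axis of mat, either way round below 0.35 rad and angle between tray's own z axis and vertical below 0.08 rad and height (world z) of tray below 0.008 m and linear speed of tray below 0.02 m/s); the robot touches nothing.
It fails at once if a bystander (petri dish, screwdriver, marker, well plate, timer, bottle) is moved more than 25 mm (distance of any of petri, driver, marker, well_plate, timer, bottle from where it was at the start of the episode above 0.025 m).
It also fails if it takes over 72 s, if anything falls off the work surface, if the arm or the gripper's body presses on something with over 40 N, if the wrist force passes 120 N, or if a joint passes its speed limit or range.

ROBOT

A 7-joint arm with a two-finger parallel gripper is mounted at the origin on a cart in front of the work surface, level with it; the furniture and walls round the work are solid. World frame = base frame: x ahead of the robot, y to its left, z up, the work surface at z = 0. Lengths are in m, angles in degrees, forces in N, time in s.
With the tool pointing down it reaches from about 0.425 to 0.875 m from the base axis. Payload 4.7 kg.
Tool frame: the origin (TCP) lies midway between the tips of the shut fingers; the grasp point (between the pads) lies 19 mm behind it; z points along the fingers, y is the line along which they close (so a half turn about z gives the same grasp; the last joint's range is limited). The gripper opens to 87 mm and grips with 3 to 60 N. Pads are 19 mm wide; open, the fingers measure 117 mm over their backs; the gripper's body (75 mm by 190 mm) begins 51 mm behind the grasp point.
Start: joints at [-63.936, 18.392, -4.016, 83.108, 1.295, 78.541, -3.26], TCP at [0.277, 0.588, 0.223] pointing down, gripper open.
Joint ranges: [-163.93, 163.93], [-17.29, 119.83], [-79.2, 71.16], [3.27, 140.29], [-89.18, 269.18], [5.43, 117.66], [-154.24, 154.24]. Speed limits (degrees/s): [147.25, 147.25, 180, 180, 180, 180, 180].

INTERFACE

Orientations are given as [roll, pitch, yaw] about the fixed x, y, z axes, in that order (R = Rz(yaw) Ry(pitch) Rx(roll)).
In Python, from cell import env gives the robot as it stands.
- The arm moves only by the tool step_arm, never from a script. Its argument "moves" is a list of rows, each an object with "dp": the shift along the tool's x, y, z in mm, a list of three; "dr": the turn, a rotation vector about the tool's x, y, z in rad, a list of three; "fingers": the closure, from 0 (fully open) to 1 (shut). In form: [{"dp": [dx, dy, dz], "dr": [ax, ay, az], "fingers": fingers}, ...]. A call has exactly 5 rows; each row shifts and turns the commanded pose from where the row before left it, along the tool's axes as they then stand; what a row does not reach is not made up. A row lasts 1/8 s, in which the tool goes at most 62.5 mm and 10.7 degrees, less where a joint would pass 70% of its speed; a pose out of reach is approached as far as the arm can. A call with a gripper value outside its range is refused whole. The fingers move at their own pace and stop on an object; "squeeze" is the grip in N (left out, the last holds). Time passes only in rows, so rows that do not move let the fingers close, or fill a call up. It gives the time, the measured TCP pose, the force, the opening and the grip force at its end, in the units of the state.
- env.get_obs(): the state, without advancing time (a new reading comes with each control period).
- env.read_camera(name): name is "scene" or "top"; returns the picture (480x640x3 uint8, red, green, blue); there is no depth.
- env.camera_model(name): a dict with "fx", "fy", "cx", "cy" (pixels), "R" (3x3) and "t" (3): a world point X has camera coordinates R X + t. Camera axes: x right, y down, z forward; pixel columns grow to the right and rows downward; lengths in m; the calibration is good to about 2 mm. A picture is of the moment at which its call begins. camera_model takes no time and is no camera call.
- env.sign_off(): hands the job in; it is judged then, once.
The state is a dict: "time_s": time; "qpos": joint angles; "joint_velocities": joint speeds; "effort": joint torques, N m; "tool_pos": TCP position; "tool_rot": TCP orientation; "force": force on the tool from outside, world axes, zero at the start; "wrist_torque": the same for the moment, N m; "grip_width": finger opening in m; "grasp_force": force on a finger pad.
Only numpy, scipy, OpenCV 4.12 (cv2) and the standard library are available. Lean on these libraries where they do the work, as an engineer would, in place of code of your own. Each camera call takes 0.05 s, during which the arm holds its last target. There are 200 camera calls.

## Working session

There is one attempt and no reset: what is moved stays moved. The work goes in short steps, Python scripts to look and compute and a tool call to move; the robot and the scene stay as the last step left them, time stands still between calls to the robot, and variables do not carry over. Pictures are saved under pics/ and viewed, at most 10 in all, crops included, and the job is handed in when it is done.

Besides the shell and the picture viewer there is one more tool, called after ">>>" as name(argument=value, ...) on one line, values as JSON. step_arm: Moves the arm, as the interface text tells. Its arguments: {"type":"object","properties":{"moves":{"type":"array","items":{"type":"object","properties":{"dp":{"type":"array","items":{"type":"number"}},"dr":{"type":"array","items":{"type":"number"}},"fingers":{"type":"number"}}}},"squeeze":{"type":"number"}},"required":["moves"]}

```bash
mkdir -p pics; ls; python3 - <<'E'
from cell import env
import cv2
for n in ("scene","top"):
    im=env.read_camera(n); cv2.imwrite(f"pics/{n}0.png",im[:,:,::-1])
    m=env.camera_model(n); print(n,m)
print(env.get_obs())
E
```

```text
pics
scene {'fx': 600.0836740199104, 'fy': 600.0836740199104, 'cx': 327.78446977733785, 'cy': 232.49962925928193, 'R': array([[ 0.70097239, -0.71289785,  0.02035596],
       [-0.45488626, -0.46889524, -0.75711013],
       [ 0.54928699,  0.52145365, -0.65297005]]), 't': array([-0.45552376,  0.27570397,  1.24387834])}
top {'fx': 536.82377359536, 'fy': 536.82377359536, 'cx': 312.215857565836, 'cy': 237.14245953119402, 'R': array([[-0.02355675, -0.99969464,  0.00746306],
       [-0.99668655,  0.02290321, -0.07804723],
       [ 0.07785247, -0.00927687, -0.99692173]]), 't': array([-0.06639549,  0.55425417,  1.65588263])}
{'time_s': 0.1, 'qpos': array([-63.93608061,  18.43428223,  -4.0161153 ,  83.1678282 ,
         1.29468314,  78.54289757,  -3.2587009 ]), 'joint_velocities': array([-0.04323239, -0.04739666, -0.06695214, -0.17997283,  0.09952406,
       -0.05204106,  0.16597317]), 'effort': array([-1.40420507e-04, -4.92572343e+01, -4.05501360e-01, -3.13399208e+01,
       -6.40345411e-02,  3.95409053e-02,  7.44601198e-05]), 'tool_pos': array([0.27715296, 0.58738934, 0.22157773]), 'tool_rot': array([-1.79900212e+02,  5.08384819e-03,  1.54747468e+02]), 'force': array([-0.52265491, -0.55094892, -0.18567116]), 'wrist_torque': array([-0.02978058,  0.03945805, -0.03170073]), 'grasp_force': 0.0, 'grip_width': 0.08690916759878323}
```

View pics/scene0.png

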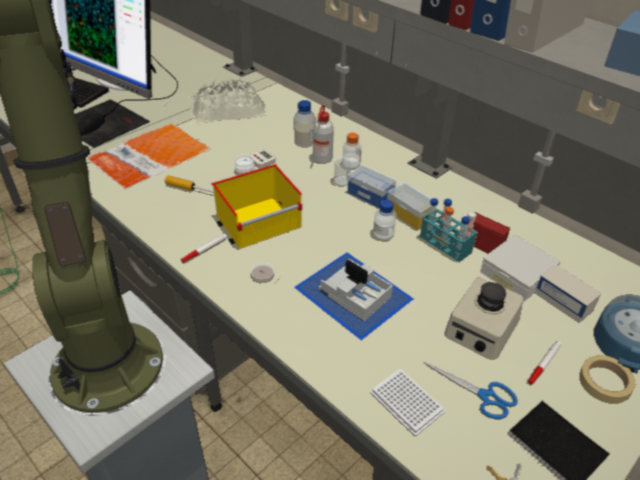

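View pics/top0.png

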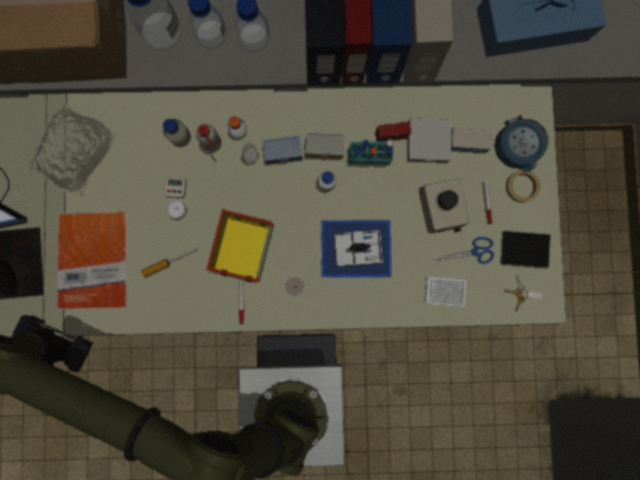

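The scene view shows the bin at about (258,205), its grey bar running from (238,225) to (300,205), and the tray on the mat at about (357,290). In the top view the bin is at (240,246), with its low side facing the mat, and the tray is at (358,248). I'll zoom in to see which way the tray faces.

```bash
python3 - <<'E'
import cv2, numpy as np
s=cv2.imread("pics/scene0.png"); t=cv2.imread("pics/top0.png")
a=cv2.resize(s[245:345,290:420],(780,600),interpolation=cv2.INTER_CUBIC)
cv2.imwrite("pics/c1.png",a)
b=cv2.resize(t[200:290,200:400],(800,360),interpolation=cv2.INTER_CUBIC)
cv2.imwrite("pics/c2.png",b)
E
```

```text
(no output)
```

View pics/c1.png

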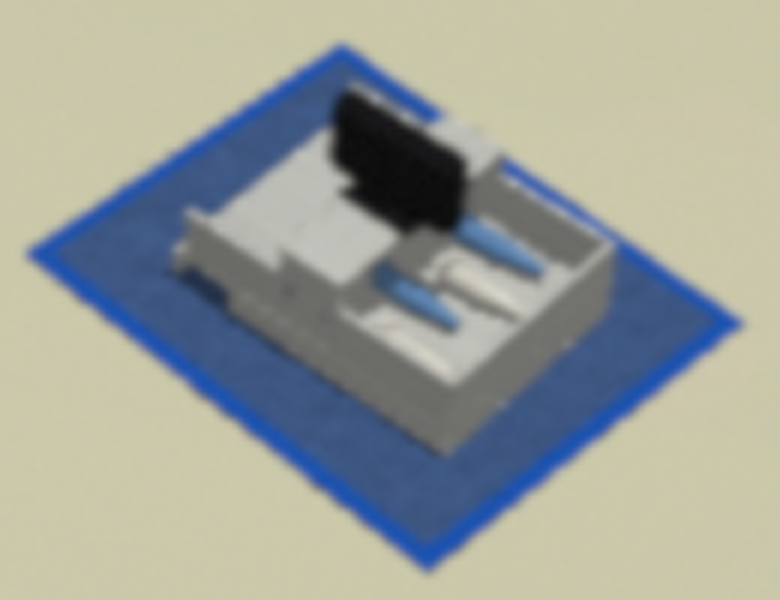

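View pics/c2.png

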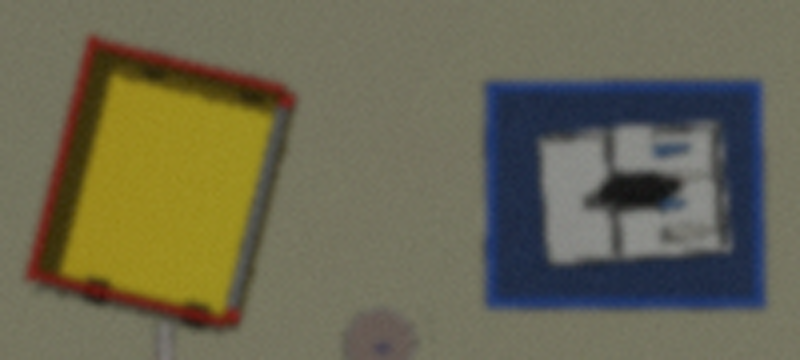

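The open front faces the bin (left in the top view, world +y) and the four tubes are behind the bridge. The fin is at crop (400,165) in the scene view and about (358,247) in the top view. Next I'll measure with colour masks and rays.

```bash
cat > h.py <<'E'
import numpy as np, cv2
from cell import env
M={n:env.camera_model(n) for n in("scene","top")}
def ray(n,p):
    m=M[n]; d=m["R"].T@np.array([(p[0]-m["cx"])/m["fx"],(p[1]-m["cy"])/m["fy"],1.]); return -m["R"].T@m["t"],d
def onz(n,p,z):
    c,d=ray(n,p); return (c+d*(z-c[2])/d[2])
def tri(p,q):
    (a,d),(b,e)=ray("scene",p),ray("top",q)
    s=np.linalg.lstsq(np.c_[d,-e],b-a,rcond=None)[0]; P,Q=a+d*s[0],b+e*s[1]
    return (P+Q)/2,np.linalg.norm(P-Q)
def rect(mask,n,z):
    cs,_=cv2.findContours(mask.astype(np.uint8),cv2.RETR_EXTERNAL,cv2.CHAIN_APPROX_NONE)
    c=max(cs,key=cv2.contourArea)[:,0,:]
    w=np.array([onz(n,p,z)[:2] for p in c],np.float32)
    return cv2.minAreaRect(w*1000), cv2.convexHull(c)
def win(mask,x0,x1,y0,y1):
    o=np.zeros_like(mask);o[y0:y1,x0:x1]=mask[y0:y1,x0:x1];return o
E
python3 - <<'E'
from h import *
np.set_printoptions(precision=4,suppress=True)
T=cv2.imread("pics/top0.png");S=cv2.imread("pics/scene0.png")
for n in M: print(n,(-M[n]["R"].T@M[n]["t"]))
def ch(I): return [I[:,:,i].astype(int) for i in range(3)]
for n,I,w1,w2 in(("top",T,(310,400,210,290),(200,280,200,290)),("scene",S,(290,420,245,345),(205,310,160,250))):
    b,g,r=ch(I)
    blue=win((b>r+35),*w1)
    print(n,"mat",rect(blue,n,.002)[0])
    fin=win((b<45)&(g<45)&(r<45),*w1)
    cs,_=cv2.findContours(fin.astype(np.uint8),0,1);c=max(cs,key=cv2.contourArea)
    print("fin px",cv2.boundingRect(c),cv2.minAreaRect(c),cv2.contourArea(c), cv2.approxPolyDP(c,2,True)[:,0].tolist())
    hull=lambda k:cv2.approxPolyDP(cv2.convexHull(np.argwhere(k)[:,::-1].astype(np.int32)),2.5,True)[:,0].tolist()
    red=win((r>g+50)&(r>b+50),*w2); bn=win((r>b+50),*w2)
    print("red",hull(red)); print("bin",hull(bn))
    if n=="top":
        print("bin rect z.112",rect(bn,n,.112)[0])
        tray=win((abs(r-b)<40)&(r>75),330,385,226,270); tray=cv2.morphologyEx(tray.astype(np.uint8),cv2.MORPH_CLOSE,np.ones((5,5)))
        print("tray z.042",rect(tray,n,.042)[0],rect(tray,n,.042)[1][:,0].tolist()); print(T[248,335:385].tolist())
E
```

```text
scene [-0.2385 -0.8441  1.0302]
top [ 0.4219 -0.0637  1.6945]
top mat ((516.9308471679688, -217.16656494140625), (215.54293823242188, 177.2752227783203), 88.65264129638672)
fin px (350, 244, 19, 8) ((359.0, 247.5), (7.0, 18.0), 90.0) 90.5 [[350, 249], [364, 250], [368, 245], [354, 244]]
red [[272, 224], [258, 280], [207, 268], [222, 210]]
bin [[273, 224], [258, 280], [207, 269], [222, 209]]
bin rect z.112 ((526.86767578125, 135.5190887451172), (159.5996551513672, 184.44595336914062), 74.49908447265625)
tray z.042 ((516.0482788085938, -219.5499267578125), (102.54374694824219, 141.39111328125), 2.84151291847229) [[377, 230], [378, 231], [380, 236], [382, 260], [382, 261], [381, 262], [372, 263], [359, 264], [345, 265], [338, 265], [337, 264], [336, 260], [335, 247], [335, 235], [338, 234], [347, 232], [355, 231], [375, 230]]
[[89, 79, 73], [110, 110, 109], [126, 130, 128], [134, 137, 136], [134, 138, 137], [133, 139, 136], [135, 139, 138], [133, 139, 136], [134, 137, 137], [131, 135, 133], [125, 128, 128], [112, 116, 115], [98, 101, 99], [81, 85, 85], [64, 66, 65], [35, 37, 36], [27, 2
[... 256 characters left out ...]
9], [110, 114, 112], [127, 130, 128], [134, 136, 136], [134, 139, 139], [135, 139, 136], [137, 140, 139], [132, 137, 135], [127, 132, 130], [112, 116, 115], [81, 83, 82], [79, 77, 75], [86, 79, 76], [79, 62, 55], [71, 49, 36], [67, 44, 34]]
scene mat ((515.2684936523438, -216.213134765625), (220.2981719970703, 180.13449096679688), 88.71208190917969)
fin px (346, 261, 21, 22) ((355.0769348144531, 272.88458251953125), (26.625612258911133, 14.144856452941895), 33.6900634765625) 271.5 [[347, 261], [346, 271], [349, 277], [356, 282], [365, 282], [366, 272]]
red [[301, 208], [238, 230], [211, 183], [276, 164], [300, 191]]
bin [[301, 226], [239, 248], [217, 217], [211, 183], [275, 163], [301, 192]]
```

```bash
python3 - <<'E'
from h import *
np.set_printoptions(precision=4,suppress=True)
K=8
def up(f): return cv2.resize(cv2.imread(f),None,fx=K,fy=K,interpolation=cv2.INTER_CUBIC).astype(int)
def pt(p): return (np.asarray(p,float)+.5)/K-.5
def big(m,x0,x1,y0,y1):
    m=win(m.astype(np.uint8),x0*K,x1*K,y0*K,y1*K)
    cs,_=cv2.findContours(m,0,cv2.CHAIN_APPROX_NONE);return max(cs,key=cv2.contourArea)[:,0]
T=up("pics/top0.png");S=up("pics/scene0.png")
# tray outline top: brightness of red (mat ~35, tray ~135)
c=big(cv2.morphologyEx((T[:,:,2]>88).astype(np.uint8),cv2.MORPH_CLOSE,np.ones((60,60))),328,388,225,272)
w=np.array([onz("top",pt(p),.042)[:2] for p in c],np.float32)*1000
print("tray",cv2.minAreaRect(w),cv2.minAreaRect(c))
# edge line fits
ctr=np.array(cv2.minAreaRect(w)[0])
for nm,sel in(("xlo",(w[:,0]<ctr[0]-40)&(abs(w[:,1]-ctr[1])<50)),("xhi",(w[:,0]>ctr[0]+40)&(abs(w[:,1]-ctr[1])<50)),("ylo",(w[:,1]<ctr[1]-60)&(abs(w[:,0]-ctr[0])<35)),("yhi",(w[:,1]>ctr[1]+60)&(abs(w[:,0]-ctr[0])<35))):
    v=cv2.fitLine(w[sel],cv2.DIST_HUBER,0,.01,.01).ravel(); print(nm,np.degrees(np.arctan2(v[1],v[0]))%180,v[2:])
# fin
for n,I,wn in(("top",T,(340,380,236,262)),("scene",S,(340,372,255,290))):
    c=big(I.max(2)<60,*wn); print(n,"fin",pt(cv2.minAreaRect(c)[0]),pt(cv2.approxPolyDP(c,8,True)[:,0]).tolist())
# bar: grey
for n,I,wn in(("top",T,(255,280,222,284)),("scene",S,(236,304,195,235))):
    b,g,r=I[:,:,0],I[:,:,1],I[:,:,2]
    m=(abs(r-b)<22)&(g>(60 if n=="top" else 100)); c=big(m,*wn); rc=cv2.minAreaRect(c); print(n,"bar",cv2.contourArea(c)/K**2,pt(rc[0]),np.array(rc[1])/K,rc[2],pt(cv2.boxPoints(rc)).tolist())
cv2.imwrite("pics/c3.png",cv2.resize(np.vstack([cv2.resize(S[155*K:255*K,200*K:310*K].astype(np.uint8),(400,364))]),(660,600)))
E
```

```text
tray ((515.5748901367188, -219.89541625976562), (102.54080200195312, 140.38619995117188), 2.7009994983673096) ((2868.43798828125, 1984.122314453125), (265.62371826171875, 363.96746826171875), 85.95279693603516)
xlo 91.98478 [ 465.8298 -230.9135]
xhi 89.638084 [ 562.8754 -226.182 ]
ylo 1.0536319 [ 517.7977 -283.6516]
yhi 2.229967 [ 514.847 -150.638]
top fin [358.8734 247.6313] [[348.5625, 249.4375], [353.4375, 252.0625], [363.8125, 251.0625], [369.1875, 245.5625], [363.3125, 243.1875], [353.3125, 243.0625]]
scene fin [354.9717 273.0264] [[346.8125, 260.6875], [345.3125, 269.8125], [348.8125, 274.3125], [348.0625, 277.3125], [357.0625, 283.1875], [364.8125, 282.8125], [367.0625, 275.8125], [366.0625, 271.3125], [348.8125, 260.4375]]
top bar 136.8984375 [264.8105 251.6232] [ 3.8443 50.3865] 13.89273452758789 [[256.8955383300781, 275.617919921875], [268.9936218261719, 226.70535278320312], [272.7254333496094, 227.62838745117188], [260.6273498535156, 276.54095458984375]]
scene bar 139.78125 [269.4462 214.6525] [ 3.0836 58.1485] 71.42073059082031 [[241.39598083496094, 222.45457458496094], [296.51397705078125, 203.92750549316406], [297.4964599609375, 206.8504180908203], [242.37847900390625, 225.3774871826172]]
```

View pics/c3.png

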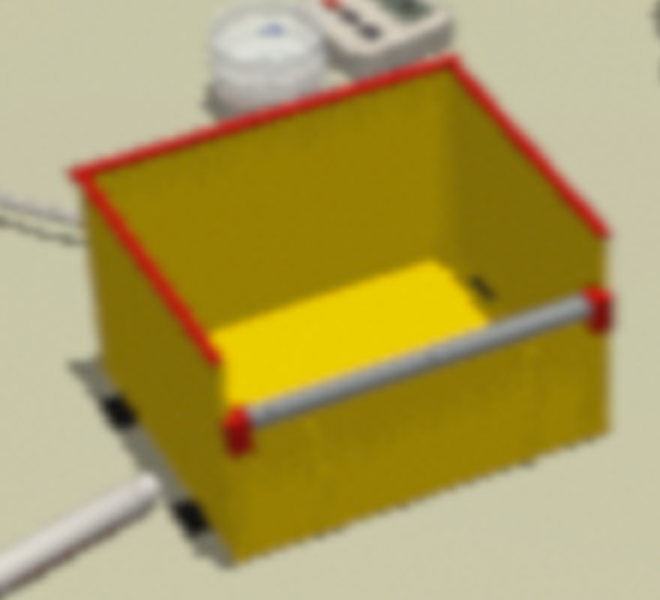

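The crop shows the grey bar between two red end blocks, from about (240,224) to (299,205) in the full picture. Next I'll triangulate the bar and fin.

```bash
python3 - <<'E'
from h import *
np.set_printoptions(precision=4,suppress=True)
print("bar mid",tri((269.4,214.6),(264.8,251.6)))
lo,hi=tri((241.9,223.9),(258.8,276.1)),tri((297.0,205.4),(270.9,227.2)); print(lo,hi)
for n,a,b in(("scene",(240.5,224.4),(298.5,204.9)),("top",(258.8,276.1),(270.9,227.2))):
    P,Q=onz(n,a,.076),onz(n,b,.076); d=Q-P; print(n,"bar@z.076",(P+Q)/2,np.linalg.norm(d),np.degrees(np.arctan2(d[1],d[0])))
# bin corners far wall tri
for p,q in(((211.5,183.5),(207,268.5)),((275.5,164.3),(222.5,209.5))): print("far corner",tri(p,q))
# fin: scene top edge ends (front: left, back: right)
P,Q=onz("scene",(347.3,260.3),.092),onz("scene",(366.8,271.5),.092); d=P-Q
print("fin scene",(P+Q)/2,np.linalg.norm(d),np.degrees(np.arctan2(d[1],d[0]))-90)
print("fin top z.075",onz("top",(358.9,247.6),.092),onz("top",(358.9,247.6),.073))
print("fin ends tri",tri((347.3,260.3),(350.5,247.5)),tri((366.8,271.5),(368,247)))
# tray scene: back-wall top corners & front
for p,z in(((290+612/6,245+245/6),.042),((290+452/6,245+382/6),.042),((290+188/6,245+212/6),.042)): print("tray scene corner",onz("scene",p,z))
E
```

```text
bar mid (array([0.507 , 0.0657, 0.0782]), np.float64(0.0021106325009022666))
(array([0.4339, 0.0848, 0.0789]), np.float64(0.0017822079264873181)) (array([0.5812, 0.0453, 0.0785]), np.float64(0.00014245099383232898))
scene bar@z.076 [0.5096 0.0678 0.076 ] 0.16168915229027725 -15.299682426464065
top bar@z.076 [0.508 0.065 0.076] 0.1518326847445414 -14.853759133392867
far corner (array([0.4592, 0.2341, 0.11  ]), np.float64(0.0026513786951480375))
far corner (array([0.6342, 0.1856, 0.1108]), np.float64(0.0004492593038500034))
fin scene [ 0.5159 -0.2213  0.092 ] 0.05542569895605271 4.837300536766719
fin top z.075 [ 0.5125 -0.2175  0.092 ] [ 0.5136 -0.2193  0.073 ]
fin ends tri (array([ 0.5138, -0.1928,  0.0912]), np.float64(0.0009931721157503712)) (array([ 0.5158, -0.247 ,  0.092 ]), np.float64(0.00605117879278881))
tray scene corner [ 0.565  -0.2888  0.042 ]
tray scene corner [ 0.469  -0.2926  0.042 ]
tray scene corner [ 0.4616 -0.163   0.042 ]
```

```bash
cat > plan.py <<'E'
import numpy as np, sys, json
from scipy.spatial.transform import Rotation as R, Slerp
from cell import env
R0=R.from_matrix(np.array([[0,1,0],[1,0,0],[0,0,-1.]]))
def tool(yaw,tau): return R.from_euler("z",yaw,degrees=True)*R.from_euler("x",-tau,degrees=True)*R0
def grip(tray,yaw,theta=0,loc=(0,0,.080)):   # grasp point from tray origin
    return np.array(tray)+R.from_euler("ZX",[yaw,-theta],degrees=True).apply(loc)
def tcp(G,yaw,tau): return np.array(G)+.019*tool(yaw,tau).apply([0,0,1])
def now():
    o=env.get_obs(); return o["tool_pos"],R.from_euler("xyz",o["tool_rot"],degrees=True)
def rows(way,ns):
    p,q=now()
    for (P,Q),n in zip(way,ns):
        P=np.array(P); s=Slerp([0,1],R.concatenate([q,Q])); dr=(q.inv()*Q).as_rotvec()/n
        print("-> ",P.round(4),"dr/row",dr.round(3)); dp=(P-p)/n
        for k in range(n): print("  ",(s(k/n).inv().apply(dp)*1000).round(1).tolist())
        p,q=P,Q
def where():
    p,q=now(); e=(tool(0,0)*R.identity()).inv(); return p
E
python3 - <<'E'
from plan import *
G=grip((.5155,-.220,.002),2.8)
rows([((.47,.20,.24),tool(35,5)),(tcp(G+[0,0,.1],2.8,-15),tool(2.8,-15))],[10,10])
E
```

```text
->  [0.47 0.2  0.24] dr/row [ 0.002 -0.008  0.052]
   [-34.0, -26.8, -1.8]
   [-35.3, -25.0, -1.4]
   [-36.6, -23.2, -1.1]
   [-37.7, -21.2, -0.7]
   [-38.8, -19.2, -0.4]
   [-39.7, -17.2, 0.0]
   [-40.6, -15.1, 0.4]
   [-41.3, -13.0, 0.8]
   [-41.9, -10.8, 1.1]
   [-42.4, -8.6, 1.5]
->  [ 0.5153 -0.2151  0.1636] dr/row [-0.005  0.034  0.056]
   [-35.8, -20.1, 10.8]
   [-37.2, -18.1, 9.5]
   [-38.5, -16.0, 8.1]
   [-39.6, -13.8, 6.7]
   [-40.5, -11.6, 5.3]
   [-41.2, -9.3, 3.8]
   [-41.8, -7.0, 2.4]
   [-42.2, -4.7, 0.9]
   [-42.4, -2.3, -0.5]
   [-42.4, 0.1, -2.0]
```

>>> step_arm(moves=[{"dp": [-34, -27, -2], "dr": [0, -0.008, 0.052], "fingers": 0}, {"dp": [-35.5, -25, -1.5], "dr": [0, -0.008, 0.052], "fingers": 0}, {"dp": [-36.5, -23, -1], "dr": [0, -0.008, 0.052], "fingers": 0}, {"dp": [-37.5, -21, -0.5], "dr": [0, -0.008, 0.052], "fingers": 0}, {"dp": [-39, -19, -0.5], "dr": [0, -0.008, 0.052], "fingers": 0}], squeeze=50)

```text
time_s: 0.72
tool_pos: [0.3744, 0.3929, 0.2306]
tool_rot: [179.7, 2.3, 139.7]
force: [1.4, 0.4, 0.7]
grip_width: 0.0871
grasp_force: 0.0
```

>>> step_arm(moves=[{"dp": [-39.5, -17, 0], "dr": [0, -0.008, 0.052], "fingers": 0}, {"dp": [-40.5, -15, 0.5], "dr": [0, -0.008, 0.052], "fingers": 0}, {"dp": [-41.5, -13, 1], "dr": [0, -0.008, 0.052], "fingers": 0}, {"dp": [-42, -11, 1], "dr": [0, -0.008, 0.052], "fingers": 0}, {"dp": [-42.5, -8.5, 1.5], "dr": [0, -0.008, 0.052], "fingers": 0}])

```text
time_s: 1.35
tool_pos: [0.4711, 0.1987, 0.2376]
tool_rot: [178.8, 4.4, 124.7]
force: [1.0, -0.7, 0.4]
grip_width: 0.0871
grasp_force: 0.0
```

>>> step_arm(moves=[{"dp": [-36, -20, 11], "dr": [-0.005, 0.034, 0.056], "fingers": 0}, {"dp": [-37, -18, 9.5], "dr": [-0.005, 0.034, 0.056], "fingers": 0}, {"dp": [-38.5, -16, 8], "dr": [-0.005, 0.034, 0.056], "fingers": 0}, {"dp": [-39.5, -14, 6.5], "dr": [-0.005, 0.034, 0.056], "fingers": 0}, {"dp": [-40.5, -11.5, 5], "dr": [-0.005, 0.034, 0.056], "fingers": 0}])

```text
time_s: 1.98
tool_pos: [0.4936, -0.0078, 0.1956]
tool_rot: [177.6, -6.0, 109.0]
force: [1.5, -0.4, -0.1]
grip_width: 0.0871
grasp_force: 0.0
```

>>> step_arm(moves=[{"dp": [-41, -9.5, 4], "dr": [-0.005, 0.034, 0.056], "fingers": 0}, {"dp": [-42, -7, 2.5], "dr": [-0.005, 0.034, 0.056], "fingers": 0}, {"dp": [-42, -4.5, 1], "dr": [-0.005, 0.034, 0.056], "fingers": 0}, {"dp": [-42.5, -2.5, -0.5], "dr": [-0.005, 0.034, 0.056], "fingers": 0}, {"dp": [-42.5, 0, -2], "dr": [-0.005, 0.034, 0.056], "fingers": 0}])

```text
time_s: 2.6
tool_pos: [0.5168, -0.2142, 0.1528]
tool_rot: [179.2, -16.2, 93.0]
force: [-0.4, 0.0, -0.4]
grip_width: 0.087
grasp_force: 0.0
```

```bash
python3 - <<'E'
from plan import *
print(env.get_obs()["qpos"].round(1),now()[0],env.get_obs()["tool_rot"])
G=grip((.5155,-.220,.002),2.8)
rows([(tcp(G+[0,0,.06],2.8,-15),tool(2.8,-15)),(tcp(G+[0,0,.001],2.8,-15),tool(2.8,-15))],[5,5])
E
```

```text
[ -6.4  19.9  43.4  97.  -26.9  79.9  46.8] [ 0.51682998 -0.21417194  0.15284262] [179.24618067 -16.2246249   93.02276922]
->  [ 0.5153 -0.2151  0.1236] dr/row [ 0.002 -0.004  0.001]
   [-1.8, -0.4, 5.6]
   [-1.8, -0.4, 5.6]
   [-1.7, -0.4, 5.6]
   [-1.7, -0.4, 5.6]
   [-1.7, -0.3, 5.6]
->  [ 0.5153 -0.2151  0.0646] dr/row [0. 0. 0.]
   [-3.1, -0.0, 11.4]
   [-3.1, -0.0, 11.4]
   [-3.1, -0.0, 11.4]
   [-3.1, -0.0, 11.4]
   [-3.1, -0.0, 11.4]
```

>>> step_arm(moves=[{"dp": [-2, -0.5, 5.5], "dr": [0.002, -0.004, 0.001], "fingers": 0}, {"dp": [-2, -0.5, 5.5], "dr": [0.002, -0.004, 0.001], "fingers": 0}, {"dp": [-1.5, -0.5, 5.5], "dr": [0.002, -0.004, 0.001], "fingers": 0}, {"dp": [-1.5, 0, 5.5], "dr": [0.002, -0.004, 0.001], "fingers": 0}, {"dp": [-1.5, 0, 5.5], "dr": [0.002, -0.004, 0.001], "fingers": 0}])

```text
time_s: 3.22
tool_pos: [0.516, -0.2125, 0.1242]
tool_rot: [179.9, -15.0, 92.9]
force: [0.3, -0.4, 0.4]
grip_width: 0.0871
grasp_force: 0.0
```

>>> step_arm(moves=[{"dp": [-3, 0, 11.5], "dr": [0, 0, 0], "fingers": 0}, {"dp": [-3, 0, 11.5], "dr": [0, 0, 0], "fingers": 0}, {"dp": [-3, 0, 11.5], "dr": [0, 0, 0], "fingers": 0}, {"dp": [-3, 0, 11.5], "dr": [0, 0, 0], "fingers": 0}, {"dp": [-3, 0, 11], "dr": [0, 0, 0], "fingers": 0}])

```text
time_s: 3.85
tool_pos: [0.5157, -0.2131, 0.0644]
tool_rot: [179.9, -15.0, 92.8]
force: [-0.8, 0.3, 0.1]
grip_width: 0.0871
grasp_force: 0.0
```

```bash
python3 - <<'E'
from plan import *
import cv2
o=env.get_obs();print(o["qpos"].round(1),now()[0],o["tool_rot"],o["force"])
s=env.read_camera("scene")[:,:,::-1]; cv2.imwrite("pics/d1.png",cv2.resize(s[220:345,290:430],(672,600),interpolation=cv2.INTER_CUBIC))
E
```

```text
[ -5.4  25.2  41.4 101.8 -30.   71.3  50.3] [ 0.51566204 -0.21308691  0.06438313] [179.93237479 -15.02796171  92.80978756] [-0.81080065  0.25050343  0.11567767]
```

View pics/d1.png

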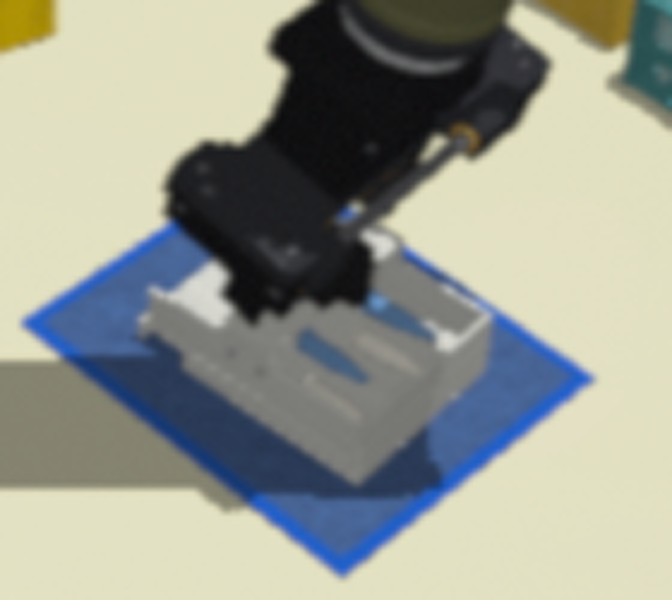

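The fingers straddle the fin at about (290,290) in the crop, and the tray hasn't moved. Closing now.

>>> step_arm(moves=[{"dp": [0, 0, 0], "dr": [0, 0, 0], "fingers": 1}, {"dp": [0, 0, 0], "dr": [0, 0, 0], "fingers": 1}, {"dp": [0, 0, 0], "dr": [0, 0, 0], "fingers": 1}, {"dp": [0, 0, 0], "dr": [0, 0, 0], "fingers": 1}, {"dp": [0, 0, 0], "dr": [0, 0, 0], "fingers": 1}], squeeze=50)

```text
time_s: 4.53
tool_pos: [0.5159, -0.2131, 0.0655]
tool_rot: [179.9, -15.0, 92.8]
force: [0.0, 0.2, -0.3]
grip_width: 0.045
grasp_force: 0.0
```

>>> step_arm(moves=[{"dp": [0, 0, 0], "dr": [0, 0, 0], "fingers": 1}, {"dp": [0, 0, 0], "dr": [0, 0, 0], "fingers": 1}, {"dp": [0, 0, 0], "dr": [0, 0, 0], "fingers": 1}, {"dp": [0, 0, 0], "dr": [0, 0, 0], "fingers": 1}, {"dp": [0, 0, 0], "dr": [0, 0, 0], "fingers": 1}])

```text
time_s: 5.15
tool_pos: [0.5153, -0.213, 0.0653]
tool_rot: [180.0, -15.0, 92.8]
force: [-2.1, -0.2, 1.4]
grip_width: 0.0133
grasp_force: 50.0
```

```bash
python3 - <<'E'
from plan import *
p,q=now(); G=p-.019*q.apply([0,0,1]); yaw=2.8
print("grasp loc in tray",R.from_euler("z",-yaw,degrees=True).apply(G-[.5155,-.220,.002]))
o=env.get_obs();print(o["grip_width"],o["grasp_force"],o["tool_rot"])
E
```

```text
grasp loc in tray [0.00016029 0.00206625 0.08167972]
0.01325320016845189 49.996759817004204 [179.96148639 -15.04878531  92.81323478]
```

```bash
cat >> plan.py <<'E'
LOC=(0,.002,.0815); RIM=np.array([.508,.0665,.080]); BY=-15.3; PHI=15
yd=R.from_euler("z",BY,degrees=True).apply([0,1,0])
def hook(dz,dy=.004,th=0):   # tray tipped th about the bar centre, bar dy behind the hook middle
    bar=RIM+[0,0,dz-.005]
    o=bar-R.from_euler("ZX",[BY,-th],degrees=True).apply([0,.053-dy,.007])
    return tcp(grip(o,BY,th,LOC),BY,th-PHI),tool(BY,th-PHI)
E
python3 - <<'E'
from plan import *
t=np.array([.5155,-.22,.117])
rows([(tcp(grip(t,2.8,0,LOC),2.8,-PHI),tool(2.8,-PHI)),(*hook(.042),),],[5,15])
E
```

```text
->  [ 0.5152 -0.2131  0.1801] dr/row [ 0. -0.  0.]
   [5.9, -0.0, -22.2]
   [5.9, -0.0, -22.2]
   [5.9, -0.0, -22.2]
   [5.9, -0.0, -22.2]
   [5.9, -0.0, -22.2]
->  [0.4969 0.0259 0.1731] dr/row [-0.005 -0.     0.02 ]
   [15.3, -0.4, 4.6]
   [15.3, -0.8, 4.6]
   [15.3, -1.1, 4.6]
   [15.3, -1.4, 4.6]
   [15.2, -1.8, 4.6]
   [15.2, -2.1, 4.6]
   [15.1, -2.4, 4.5]
   [15.1, -2.8, 4.5]
   [15.0, -3.1, 4.5]
   [15.0, -3.4, 4.5]
   [14.9, -3.8, 4.5]
   [14.8, -4.1, 4.4]
   [14.7, -4.4, 4.4]
   [14.6, -4.7, 4.4]
   [14.5, -5.1, 4.4]
```

>>> step_arm(moves=[{"dp": [3, 0, -11], "dr": [0, 0, 0], "fingers": 1}, {"dp": [7, 0, -26], "dr": [0, 0, 0], "fingers": 1}, {"dp": [7.5, 0, -28], "dr": [0, 0, 0], "fingers": 1}, {"dp": [7, 0, -26], "dr": [0, 0, 0], "fingers": 1}, {"dp": [5, 0, -20], "dr": [0, 0, 0], "fingers": 1}])

```text
time_s: 5.78
tool_pos: [0.516, -0.2135, 0.1817]
tool_rot: [179.8, -15.0, 92.8]
force: [-0.4, 0.5, -3.7]
grip_width: 0.0134
grasp_force: 50.0
```

>>> step_arm(moves=[{"dp": [8, 0, 2.5], "dr": [-0.005, 0, 0.02], "fingers": 1}, {"dp": [15.5, -1, 4.5], "dr": [-0.005, 0, 0.02], "fingers": 1}, {"dp": [17, -1, 4.5], "dr": [-0.005, 0, 0.02], "fingers": 1}, {"dp": [17, -1.5, 5], "dr": [-0.005, 0, 0.02], "fingers": 1}, {"dp": [17, -2, 5], "dr": [-0.005, 0, 0.02], "fingers": 1}])

```text
time_s: 6.4
tool_pos: [0.509, -0.1342, 0.1773]
tool_rot: [-179.8, -15.1, 86.8]
force: [-0.7, 0.5, -2.6]
grip_width: 0.0136
grasp_force: 50.0
```

>>> step_arm(moves=[{"dp": [17, -2, 5], "dr": [-0.005, 0, 0.02], "fingers": 1}, {"dp": [17, -2.5, 5], "dr": [-0.005, 0, 0.02], "fingers": 1}, {"dp": [17, -3, 5], "dr": [-0.005, 0, 0.02], "fingers": 1}, {"dp": [16, -3, 5], "dr": [-0.005, 0, 0.02], "fingers": 1}, {"dp": [16, -3.5, 5], "dr": [-0.005, 0, 0.02], "fingers": 1}])

```text
time_s: 7.02
tool_pos: [0.503, -0.0467, 0.1747]
tool_rot: [-179.7, -15.0, 80.9]
force: [-0.4, 0.9, -1.5]
grip_width: 0.0138
grasp_force: 50.0
```

```bash
python3 - <<'E'
from plan import *
o=env.get_obs();print(o["qpos"].round(1),now()[0],o["tool_rot"],o["force"],o["grasp_force"])
rows([hook(.042)],[5])
E
```

```text
[-25.    3.4  39.8 108.7 -18.1  71.4  11.9] [ 0.50300954 -0.04673429  0.17468935] [-179.72731174  -15.01923783   80.88519315] [-0.44334523  0.87684883 -1.52544869] 49.99460899271071
->  [0.4969 0.0259 0.1731] dr/row [-0.007 -0.     0.021]
   [13.6, -3.5, 4.0]
   [13.5, -3.8, 4.0]
   [13.4, -4.1, 3.9]
   [13.3, -4.4, 3.9]
   [13.2, -4.7, 3.9]
```

>>> step_arm(moves=[{"dp": [14.5, -3.5, 4], "dr": [-0.006, 0, 0.021], "fingers": 1}, {"dp": [14.5, -4, 4], "dr": [-0.006, 0, 0.021], "fingers": 1}, {"dp": [14, -4, 4], "dr": [-0.006, 0, 0.021], "fingers": 1}, {"dp": [13, -4.5, 4], "dr": [-0.006, 0, 0.021], "fingers": 1}, {"dp": [11, -4.5, 4], "dr": [-0.006, 0, 0.021], "fingers": 1}])

```text
time_s: 7.65
tool_pos: [0.4965, 0.0257, 0.1727]
tool_rot: [-179.8, -15.0, 74.7]
force: [-0.3, 0.6, -1.9]
grip_width: 0.0138
grasp_force: 50.0
```

```bash
python3 - <<'E'
from h import *
from plan import *
o=env.get_obs();print(o["qpos"].round(1),now()[0],o["tool_rot"],o["force"],o["grasp_force"])
rows([hook(.010)],[5])
s=env.read_camera("scene")[:,:,::-1]; t=env.read_camera("top")[:,:,::-1]
a=cv2.resize(s[130:270,190:350],(686,600),interpolation=cv2.INTER_CUBIC); cv2.imwrite("pics/e1.png",a); cv2.imwrite("pics/e1f.png",s);cv2.imwrite("pics/e1t.png",t)
E
```

```text
[-30.3  -1.5  35.  112.7 -15.2  66.6  -4.8] [0.49646474 0.02573926 0.17269339] [-179.82353033  -14.97955957   74.67136612] [-0.27213682  0.63132273 -1.93007736] 49.994956254959106
->  [0.4969 0.0259 0.1411] dr/row [-0.001  0.    -0.   ]
   [-1.6, 0.1, 6.1]
   [-1.6, 0.1, 6.1]
   [-1.6, 0.1, 6.1]
   [-1.6, 0.1, 6.1]
   [-1.6, 0.1, 6.1]
```

View pics/e1.png

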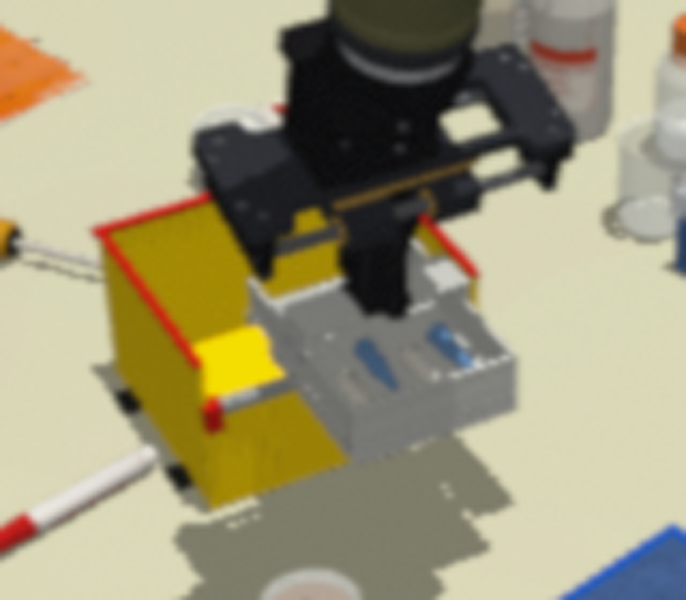

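The tray is level over the bar with all four tubes still in it. Its back wall runs from about (347,460) to (516,408) in the crop. I'll compare predicted corners with these.

```bash
python3 - <<'E'
from h import *
from plan import *
p,q=now(); G=p-.019*q.apply([0,0,1]); Rt=R.from_euler("z",BY,degrees=True); o=G-Rt.apply(LOC)
print("tray origin",o,"hook-rim in bin frame",Rt.inv().apply(o+Rt.apply([0,.053,.012])-RIM))
m=M["scene"]
for l in([-.05,-.07,.04],[.05,-.07,.04],[.05,-.07,.005],[-.05,-.07,.005],[-.05,.069,.04]):
    c=m["R"]@(o+Rt.apply(l))+m["t"]; u=np.array([m["fx"]*c[0]/c[2]+m["cx"],m["fy"]*c[1]/c[2]+m["cy"]]); print(l,((u-[190,130])*4.286).round())
E
```

```text
tray origin [0.49436453 0.02005156 0.10959248] hook-rim in bin frame [-0.00089571  0.00459978  0.04159248]
[-0.05, -0.07, 0.04] [349. 409.]
[0.05, -0.07, 0.04] [514. 352.]
[0.05, -0.07, 0.005] [514. 401.]
[-0.05, -0.07, 0.005] [351. 459.]
[-0.05, 0.069, 0.04] [240. 270.]
```

>>> step_arm(moves=[{"dp": [-1, 0, 6], "dr": [0, 0, 0], "fingers": 1}, {"dp": [-1.5, 0, 6], "dr": [0, 0, 0], "fingers": 1}, {"dp": [-1.5, 0, 6], "dr": [0, 0, 0], "fingers": 1}, {"dp": [-1.5, 0, 6], "dr": [0, 0, 0], "fingers": 1}, {"dp": [-1, 0, 6], "dr": [0, 0, 0], "fingers": 1}])

```text
time_s: 8.38
tool_pos: [0.4983, 0.0257, 0.143]
tool_rot: [-180.0, -15.0, 74.7]
force: [0.4, 0.2, -2.5]
grip_width: 0.0136
grasp_force: 50.0
```

>>> step_arm(moves=[{"dp": [-0.5, 0, 2], "dr": [0, 0, 0], "fingers": 1}, {"dp": [-0.5, 0, 2], "dr": [0, 0, 0], "fingers": 1}, {"dp": [0, 0, 0], "dr": [0, 0, 0], "fingers": 1}, {"dp": [0, 0, 0], "dr": [0, 0, 0], "fingers": 1}, {"dp": [0, 0, 0], "dr": [0, 0, 0], "fingers": 1}])

```text
time_s: 9.0
tool_pos: [0.4984, 0.026, 0.1396]
tool_rot: [180.0, -15.0, 74.7]
force: [0.1, 0.4, -2.0]
grip_width: 0.0134
grasp_force: 50.0
```

```bash
cat > st.py <<'E'
from plan import *
p,q=now(); G=p-.019*q.apply([0,0,1]); ob=env.get_obs()
z=R.from_euler("z",-BY,degrees=True).apply(q.apply([0,0,-1])); th=np.degrees(np.arctan2(z[1],z[2]))+PHI
Rt=R.from_euler("ZX",[BY,-th],degrees=True); o=G-Rt.apply(LOC)
print("th",round(th,1),"sidelean",z[0].round(3),"hook-rim",R.from_euler("z",-BY,degrees=True).apply(o+Rt.apply([0,.053,.012])-RIM).round(4),"F",ob["force"].round(1),"tau",ob["wrist_torque"].round(2),"rot",ob["tool_rot"].round(1),"q",ob["qpos"].round(0),ob["grip_width"],ob["time_s"])
E
python3 st.py
```

```text
th -0.0 sidelean 0.0 hook-rim [0.0015 0.0045 0.0085] F [ 0.1  0.4 -2. ] tau [-0.49  0.2   0.02] rot [180.  -15.   74.7] q [-30.   1.  35. 115. -17.  63.  -2.] 0.013446576471465682 9.0
```

>>> step_arm(moves=[{"dp": [-0.5, 0, 2], "dr": [0, 0, 0], "fingers": 1}, {"dp": [-0.5, 0, 2], "dr": [0, 0, 0], "fingers": 1}, {"dp": [-0.5, 0, 1.5], "dr": [0, 0, 0], "fingers": 1}, {"dp": [0, 0, 0], "dr": [0, 0, 0], "fingers": 1}, {"dp": [0, 0, 0], "dr": [0, 0, 0], "fingers": 1}])

```text
time_s: 9.62
tool_pos: [0.4984, 0.0259, 0.1337]
tool_rot: [-180.0, -15.0, 74.7]
force: [-0.9, -0.6, -3.4]
grip_width: 0.0135
grasp_force: 50.0
```

>>> step_arm(moves=[{"dp": [-0.5, 0, 1.5], "dr": [0, 0, 0], "fingers": 1}, {"dp": [0, 0, 1.5], "dr": [0, 0, 0], "fingers": 1}, {"dp": [0, 0, 0], "dr": [0, 0, 0], "fingers": 1}, {"dp": [0, 0, 0], "dr": [0, 0, 0], "fingers": 1}, {"dp": [0, 0, 0], "dr": [0, 0, 0], "fingers": 1}])

```text
time_s: 10.25
tool_pos: [0.4985, 0.0258, 0.1311]
tool_rot: [-180.0, -15.0, 74.7]
force: [-4.2, -2.7, 5.2]
grip_width: 0.0137
grasp_force: 50.0
```

```bash
python3 st.py
```

```text
th -0.0 sidelean 0.0 hook-rim [ 0.0015  0.0044 -0.    ] F [-4.2 -2.7  5.2] tau [-0.62  0.9   0.18] rot [-180.   -15.    74.7] q [-30.   1.  35. 115. -18.  62.  -1.] 0.01372224700122791 10.25
```

The hook met the bar at the predicted height and is carrying load. Next I'll plan the tip about the bar.

```bash
cat > tip.py <<'E'
import sys
from plan import *
ths=[float(a) for a in sys.argv[1:]]
w=[]
for t in ths:
    P,Q=hook(.002,.0045,t); f=max(0,t)/62; w.append((P+f*(.002*yd+[0,0,.0005])+.0015*R.from_euler("z",BY,degrees=True).apply([1,0,0]),Q))
rows(w,[1]*len(w))
E
python3 tip.py 4 10 17 24 31 38 45 52 58 62
```

```text
->  [0.4996 0.03   0.1359] dr/row [-0.   -0.07  0.  ]
   [5.4, -0.0, -3.5]
->  [0.5013 0.0363 0.1396] dr/row [ 0.    -0.105  0.   ]
   [7.1, -0.0, -2.3]
->  [0.5034 0.0441 0.143 ] dr/row [ 0.    -0.122 -0.   ]
   [8.3, -0.0, -2.7]
->  [0.5057 0.0522 0.1454] dr/row [ 0.    -0.122  0.   ]
   [8.3, 0.0, -2.7]
->  [0.5079 0.0606 0.1468] dr/row [ 0.    -0.122  0.   ]
   [8.3, -0.0, -2.7]
->  [0.5102 0.069  0.1472] dr/row [-0.    -0.122 -0.   ]
   [8.3, -0.0, -2.8]
->  [0.5125 0.0774 0.1465] dr/row [-0.    -0.122  0.   ]
   [8.3, 0.0, -2.8]
->  [0.5148 0.0857 0.1448] dr/row [ 0.    -0.122  0.   ]
   [8.3, 0.0, -2.8]
->  [0.5167 0.0926 0.1425] dr/row [-0.    -0.105 -0.   ]
   [7.1, -0.0, -2.5]
->  [0.5179 0.097  0.1406] dr/row [ 0.   -0.07 -0.  ]
   [4.7, 0.0, -1.7]
```

>>> step_arm(moves=[{"dp": [5.5, 0, -3.5], "dr": [0, -0.07, 0], "fingers": 1}, {"dp": [7, 0, -2.5], "dr": [0, -0.105, 0], "fingers": 1}, {"dp": [8.5, 0, -2.5], "dr": [0, -0.122, 0], "fingers": 1}, {"dp": [8.5, 0, -2.5], "dr": [0, -0.122, 0], "fingers": 1}, {"dp": [8.5, 0, -3], "dr": [0, -0.122, 0], "fingers": 1}])

```text
time_s: 10.88
tool_pos: [0.5083, 0.0631, 0.1461]
tool_rot: [180.0, 16.1, 74.8]
force: [-0.1, -0.5, -2.8]
grip_width: 0.0137
grasp_force: 50.0
```

```bash
python3 st.py;  python3 tip.py 38 45 52 58 62
```

```text
th 31.1 sidelean -0.001 hook-rim [ 0.0012  0.0099 -0.0015] F [-0.1 -0.5 -2.8] tau [ 0.54 -0.13  0.  ] rot [180.   16.1  74.8] q [-43.  11.  26. 104.   9.  75. -35.] 0.013712963890518615 10.875
->  [0.5102 0.069  0.1472] dr/row [ 0.001 -0.121  0.001]
   [5.7, 0.3, -2.7]
->  [0.5125 0.0774 0.1465] dr/row [-0.    -0.122  0.   ]
   [8.3, 0.0, -2.8]
->  [0.5148 0.0857 0.1448] dr/row [ 0.    -0.122  0.   ]
   [8.3, 0.0, -2.8]
->  [0.5167 0.0926 0.1425] dr/row [-0.    -0.105 -0.   ]
   [7.1, -0.0, -2.5]
->  [0.5179 0.097  0.1406] dr/row [ 0.   -0.07 -0.  ]
   [4.7, 0.0, -1.7]
```

>>> step_arm(moves=[{"dp": [6, 0, -2.5], "dr": [0, -0.121, 0], "fingers": 1}, {"dp": [8.5, 0, -3], "dr": [0, -0.122, 0], "fingers": 1}, {"dp": [8.5, 0, -3], "dr": [0, -0.122, 0], "fingers": 1}, {"dp": [7, 0, -2.5], "dr": [0, -0.105, 0], "fingers": 1}, {"dp": [4.5, 0, -1.5], "dr": [0, -0.07, 0], "fingers": 1}])

```text
time_s: 11.5
tool_pos: [0.5173, 0.099, 0.1382]
tool_rot: [-179.8, 46.9, 75.1]
force: [1.0, -1.0, -1.9]
grip_width: 0.0138
grasp_force: 50.0
```

>>> step_arm(moves=[{"dp": [0, 0, 0], "dr": [0, 0, 0], "fingers": 1}, {"dp": [0, 0, 0], "dr": [0, 0, 0], "fingers": 1}, {"dp": [0, 0, 0], "dr": [0, 0, 0], "fingers": 1}, {"dp": [0, 0, 0], "dr": [0, 0, 0], "fingers": 1}, {"dp": [0, 0, 0], "dr": [0, 0, 0], "fingers": 1}])

```text
time_s: 12.12
tool_pos: [0.5175, 0.0957, 0.1411]
tool_rot: [180.0, 46.9, 74.7]
force: [-0.9, -0.7, -1.6]
grip_width: 0.014
grasp_force: 50.0
```

```bash
python3 st.py; python3 - <<'E'
from h import *
s=env.read_camera("scene")[:,:,::-1]; t=env.read_camera("top")[:,:,::-1]
cv2.imwrite("pics/f1.png",np.hstack([cv2.resize(s[120:270,200:300],(400,600),interpolation=cv2.INTER_CUBIC),cv2.resize(t[195:295,200:290],(400,444),interpolation=cv2.INTER_CUBIC).repeat(1,0)[:444] if 0 else cv2.copyMakeBorder(cv2.resize(t[195:295,200:290],(400,444),interpolation=cv2.INTER_CUBIC),0,156,0,0,0)]))
E
```

```text
th 61.9 sidelean -0.0 hook-rim [ 0.0014  0.0073 -0.0036] F [-0.9 -0.7 -1.6] tau [ 1.24 -0.33 -0.01] rot [180.   46.9  74.7] q [-52.  33.  25.  90.  20.  93. -47.] 0.0139659668660996 12.125
```

View pics/f1.png

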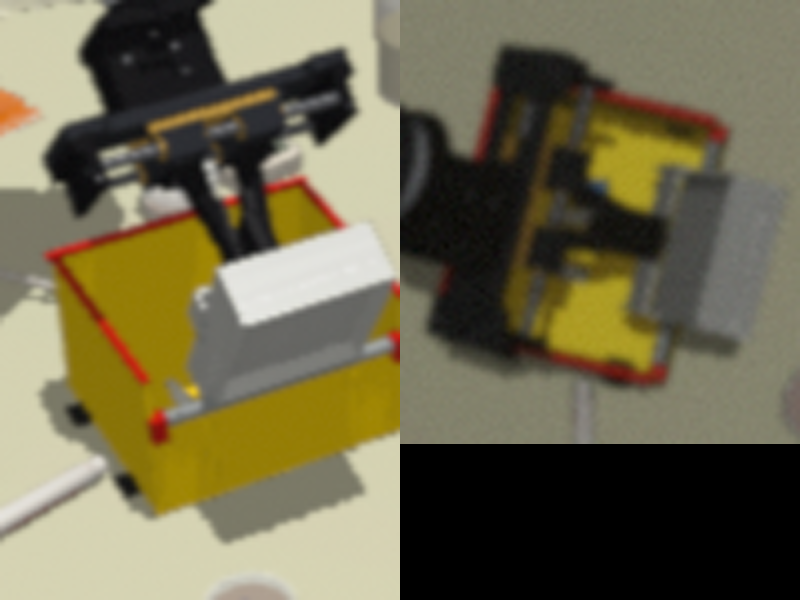

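The tray is tipped and hooked, and tubes are visible on the bin floor at about (597,188) and (575,270) in the crop. I'll hold a little longer, then tip back.

>>> step_arm(moves=[{"dp": [0, 0, 0], "dr": [0, 0, 0], "fingers": 1}, {"dp": [0, 0, 0], "dr": [0, 0, 0], "fingers": 1}, {"dp": [0, 0, 0], "dr": [0, 0, 0], "fingers": 1}, {"dp": [0, 0, 0], "dr": [0, 0, 0], "fingers": 1}, {"dp": [0, 0, 0], "dr": [0, 0, 0], "fingers": 1}])

```text
time_s: 12.85
tool_pos: [0.5174, 0.0959, 0.1407]
tool_rot: [-180.0, 46.9, 74.8]
force: [-1.1, -0.4, -2.6]
grip_width: 0.0137
grasp_force: 50.0
```

>>> step_arm(moves=[{"dp": [-4.5, 0, 1.5], "dr": [0, 0.07, 0], "fingers": 1}, {"dp": [-7, 0, 2], "dr": [0, 0.105, 0], "fingers": 1}, {"dp": [-8, 0, 2], "dr": [0, 0.122, 0], "fingers": 1}, {"dp": [-8, 0, 2], "dr": [0, 0.122, 0], "fingers": 1}, {"dp": [-8, 0, 2], "dr": [0, 0.122, 0], "fingers": 1}])

```text
time_s: 13.48
tool_pos: [0.5083, 0.0622, 0.1537]
tool_rot: [180.0, 15.7, 74.7]
force: [-0.6, -0.6, -2.7]
grip_width: 0.0137
grasp_force: 50.0
```

```bash
python3 st.py;  python3 tip.py 24 17 10 4 0
```

```text
th 30.7 sidelean -0.001 hook-rim [0.0014 0.0094 0.0062] F [-0.6 -0.6 -2.7] tau [ 0.39 -0.04 -0.03] rot [180.   15.7  74.7] q [-42.  11.  26. 103.   9.  75. -35.] 0.013682083737459995 13.475
->  [0.5057 0.0522 0.1454] dr/row [0.    0.117 0.   ]
   [-7.6, 0.1, 10.8]
->  [0.5034 0.0441 0.143 ] dr/row [-0.     0.122 -0.   ]
   [-7.9, -0.0, 3.7]
->  [0.5013 0.0363 0.1396] dr/row [0.    0.122 0.   ]
   [-8.0, 0.0, 3.7]
->  [0.4996 0.03   0.1359] dr/row [0.    0.105 0.   ]
   [-6.9, 0.0, 3.1]
->  [0.4985 0.026  0.1331] dr/row [0.   0.07 0.  ]
   [-4.6, -0.0, 2.0]
```

```bash
python3 - <<'E'
from plan import *
rows([hook(.05,.004)],[5])
E
```

```text
->  [0.4969 0.0259 0.1811] dr/row [0.    0.107 0.   ]
   [-8.8, -0.3, -3.2]
   [-8.4, -0.3, -4.2]
   [-7.9, -0.3, -5.0]
   [-7.3, -0.3, -5.8]
   [-6.7, -0.3, -6.6]
```

>>> step_arm(moves=[{"dp": [-9, 0, -3], "dr": [0, 0.107, 0], "fingers": 1}, {"dp": [-8.5, -0.5, -4], "dr": [0, 0.107, 0], "fingers": 1}, {"dp": [-8, -0.5, -5], "dr": [0, 0.107, 0], "fingers": 1}, {"dp": [-7.5, -0.5, -6], "dr": [0, 0.107, 0], "fingers": 1}, {"dp": [-6.5, 0, -6.5], "dr": [0, 0.107, 0], "fingers": 1}])

```text
time_s: 14.1
tool_pos: [0.496, 0.0251, 0.1808]
tool_rot: [-180.0, -14.9, 74.7]
force: [-0.3, -0.9, -2.2]
grip_width: 0.0136
grasp_force: 50.0
```

```bash
python3 st.py; python3 - <<'E'
from plan import *
t=np.array([.516,-.217,.112]); Y=-1.3
rows([(tcp(grip(t,Y,0,LOC),Y,-PHI),tool(Y,-PHI))],[10])
E
```

```text
th 0.1 sidelean 0.001 hook-rim [-0.0007  0.0029  0.0496] F [-0.3 -0.9 -2.2] tau [-0.51  0.25  0.03] rot [-180.   -14.9   74.7] q [-30.  -2.  34. 112. -15.  67.  -5.] 0.013640306385444391 14.1
->  [ 0.5162 -0.2101  0.1751] dr/row [ 0.006  0.    -0.024]
   [-21.6, 8.1, -5.1]
   [-21.7, 7.6, -5.2]
   [-21.9, 7.0, -5.2]
   [-22.1, 6.5, -5.3]
   [-22.2, 5.9, -5.3]
   [-22.4, 5.4, -5.4]
   [-22.5, 4.8, -5.4]
   [-22.6, 4.3, -5.4]
   [-22.7, 3.7, -5.5]
   [-22.7, 3.1, -5.5]
```

>>> step_arm(moves=[{"dp": [-15, 6, -4], "dr": [0.006, 0, -0.024], "fingers": 1}, {"dp": [-23, 8, -5.5], "dr": [0.006, 0, -0.024], "fingers": 1}, {"dp": [-23, 7.5, -5.5], "dr": [0.006, 0, -0.024], "fingers": 1}, {"dp": [-23, 7, -5.5], "dr": [0.006, 0, -0.024], "fingers": 1}, {"dp": [-23, 6, -5.5], "dr": [0.006, 0, -0.024], "fingers": 1}])

```text
time_s: 14.72
tool_pos: [0.5062, -0.0901, 0.1782]
tool_rot: [-180.0, -14.7, 81.9]
force: [0.2, 0.5, -1.7]
grip_width: 0.0136
grasp_force: 50.0
```

>>> step_arm(moves=[{"dp": [-24, 5.5, -5.5], "dr": [0.006, 0, -0.024], "fingers": 1}, {"dp": [-24, 5, -5.5], "dr": [0.006, 0, -0.024], "fingers": 1}, {"dp": [-24, 4.5, -6], "dr": [0.006, 0, -0.024], "fingers": 1}, {"dp": [-23, 4, -5.5], "dr": [0.006, 0, -0.024], "fingers": 1}, {"dp": [-20, 3, -5], "dr": [0.006, 0, -0.024], "fingers": 1}])

```text
time_s: 15.35
tool_pos: [0.5168, -0.2099, 0.1755]
tool_rot: [180.0, -14.7, 89.0]
force: [0.7, -0.2, -2.0]
grip_width: 0.0136
grasp_force: 50.0
```

```bash
python3 - <<'E'
from plan import *
print(now()[0],env.get_obs()["tool_rot"])
t=np.array([.516,-.217,.007]); Y=-1.3
rows([(tcp(grip(t+[0,0,.025],Y,0,LOC),Y,-PHI),tool(Y,-PHI)),(tcp(grip(t,Y,0,LOC),Y,-PHI),tool(Y,-PHI))],[5,5])
import cv2
s=env.read_camera("scene")[:,:,::-1]; t=env.read_camera("top")[:,:,::-1]; up=lambda i:cv2.resize(i,(400,300),interpolation=cv2.INTER_CUBIC)
cv2.imwrite("pics/g1.png",np.vstack([np.hstack([up(s[150:255,190:330]),up(t[195:295,195:328])]),np.hstack([up(s[225:330,300:440]),up(t[200:300,290:423])])]))
E
```

```text
[ 0.51679928 -0.20988392  0.17551656] [179.97552561 -14.67232773  88.95884048]
->  [ 0.5162 -0.2101  0.0951] dr/row [-0.     0.001  0.001]
   [-4.1, -0.1, 15.5]
   [-4.1, -0.1, 15.5]
   [-4.1, -0.1, 15.5]
   [-4.2, -0.1, 15.5]
   [-4.2, -0.1, 15.5]
->  [ 0.5162 -0.2101  0.0701] dr/row [0. 0. 0.]
   [-1.3, -0.0, 4.8]
   [-1.3, -0.0, 4.8]
   [-1.3, -0.0, 4.8]
   [-1.3, -0.0, 4.8]
   [-1.3, -0.0, 4.8]
```

View pics/g1.png

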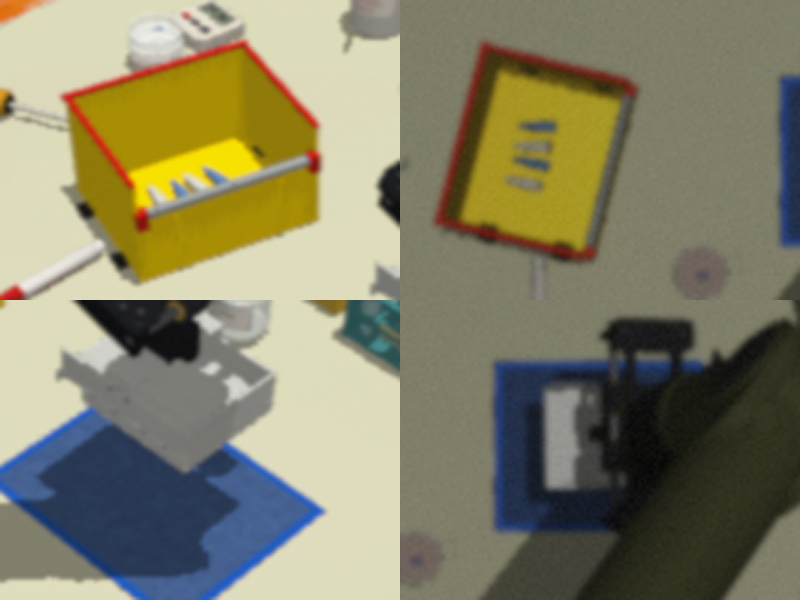

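The top-right crop shows all four tubes lying in the bin at about (530,155). The tray is empty and hangs over the mat. Lowering it.

>>> step_arm(moves=[{"dp": [-4, 0, 15.5], "dr": [0, 0.001, 0.001], "fingers": 1}, {"dp": [-4, 0, 15.5], "dr": [0, 0.001, 0.001], "fingers": 1}, {"dp": [-4, 0, 15.5], "dr": [0, 0.001, 0.001], "fingers": 1}, {"dp": [-4, 0, 15.5], "dr": [0, 0.001, 0.001], "fingers": 1}, {"dp": [-4, 0, 15.5], "dr": [0, 0.001, 0.001], "fingers": 1}])

```text
time_s: 16.08
tool_pos: [0.5179, -0.2078, 0.0945]
tool_rot: [179.9, -15.0, 88.7]
force: [0.5, -0.1, -2.2]
grip_width: 0.014
grasp_force: 50.0
```

>>> step_arm(moves=[{"dp": [-1.5, 0, 5], "dr": [0, 0, 0], "fingers": 1}, {"dp": [-1.5, 0, 5], "dr": [0, 0, 0], "fingers": 1}, {"dp": [-1.5, 0, 5], "dr": [0, 0, 0], "fingers": 1}, {"dp": [-1, 0, 5], "dr": [0, 0, 0], "fingers": 1}, {"dp": [-1, 0, 4], "dr": [0, 0, 0], "fingers": 1}])

```text
time_s: 16.7
tool_pos: [0.5182, -0.2081, 0.0707]
tool_rot: [179.9, -15.0, 88.7]
force: [0.6, 0.0, -2.3]
grip_width: 0.0135
grasp_force: 50.0
```

>>> step_arm(moves=[{"dp": [-0.5, 0, 1.5], "dr": [0, 0, 0], "fingers": 1}, {"dp": [-0.5, 0, 1.5], "dr": [0, 0, 0], "fingers": 1}, {"dp": [0, 0, 1], "dr": [0, 0, 0], "fingers": 1}, {"dp": [0, 0, 0], "dr": [0, 0, 0], "fingers": 1}, {"dp": [0, 0, 0], "dr": [0, 0, 0], "fingers": 1}])

```text
time_s: 17.32
tool_pos: [0.5182, -0.2081, 0.0669]
tool_rot: [179.9, -15.0, 88.7]
force: [0.0, -0.9, -2.2]
grip_width: 0.0137
grasp_force: 50.0
```

>>> step_arm(moves=[{"dp": [0, 0, 1], "dr": [0, 0, 0], "fingers": 1}, {"dp": [0, 0, 1], "dr": [0, 0, 0], "fingers": 1}, {"dp": [0, 0, 0], "dr": [0, 0, 0], "fingers": 1}, {"dp": [0, 0, 0], "dr": [0, 0, 0], "fingers": 1}, {"dp": [0, 0, 0], "dr": [0, 0, 0], "fingers": 1}])

```text
time_s: 17.95
tool_pos: [0.5183, -0.2078, 0.0653]
tool_rot: [179.9, -15.0, 88.7]
force: [-0.3, 0.2, 3.8]
grip_width: 0.014
grasp_force: 50.0
```

The force changed sign to +3.8 N, so the tray is on the mat. Release.

>>> step_arm(moves=[{"dp": [0, 0, 0], "dr": [0, 0, 0], "fingers": 0}, {"dp": [0, 0, 0], "dr": [0, 0, 0], "fingers": 0}, {"dp": [0, 0, 0], "dr": [0, 0, 0], "fingers": 0}, {"dp": [0, 0, 0], "dr": [0, 0, 0], "fingers": 0}, {"dp": [0, 0, 0], "dr": [0, 0, 0], "fingers": 0}])

```text
time_s: 18.58
tool_pos: [0.5181, -0.2076, 0.0648]
tool_rot: [179.9, -15.0, 88.7]
force: [0.8, -0.0, -0.3]
grip_width: 0.0557
grasp_force: 0.0
```

>>> step_arm(moves=[{"dp": [0, 0, 0], "dr": [0, 0, 0], "fingers": 0}, {"dp": [0, 0, 0], "dr": [0, 0, 0], "fingers": 0}, {"dp": [0, 0, 0], "dr": [0, 0, 0], "fingers": 0}, {"dp": [0, 0, 0], "dr": [0, 0, 0], "fingers": 0}, {"dp": [0, 0, 0], "dr": [0, 0, 0], "fingers": 0}])

```text
time_s: 19.2
tool_pos: [0.5181, -0.2076, 0.0649]
tool_rot: [179.9, -15.0, 88.7]
force: [0.5, -0.5, 1.2]
grip_width: 0.0864
grasp_force: 0.0
```

>>> step_arm(moves=[{"dp": [2.5, 0, -10], "dr": [0, 0, 0], "fingers": 0}, {"dp": [8, 0, -30], "dr": [0, 0, 0], "fingers": 0}, {"dp": [10, 0, -38], "dr": [0, 0, 0], "fingers": 0}, {"dp": [10, 0, -38], "dr": [0, 0, 0], "fingers": 0}, {"dp": [10, 0, -38], "dr": [0, 0, 0], "fingers": 0}])

```text
time_s: 19.82
tool_pos: [0.5178, -0.2085, 0.2262]
tool_rot: [179.9, -15.0, 88.6]
force: [0.7, -0.2, -0.2]
grip_width: 0.087
grasp_force: 0.0
```

>>> step_arm(moves=[{"dp": [40, 0, -10], "dr": [0, 0, 0], "fingers": 0}, {"dp": [40, 0, -10], "dr": [0, 0, 0], "fingers": 0}, {"dp": [40, 0, 0], "dr": [0, 0, 0], "fingers": 0}, {"dp": [40, 0, 0], "dr": [0, 0, 0], "fingers": 0}, {"dp": [20, 0, 0], "dr": [0, 0, 0], "fingers": 0}])

```text
time_s: 20.45
tool_pos: [0.5219, -0.0373, 0.2915]
tool_rot: [179.8, -15.1, 88.8]
force: [0.4, -0.6, -0.5]
grip_width: 0.0868
grasp_force: 0.0
```

```bash
python3 - <<'E'
from h import *
s=env.read_camera("scene")[:,:,::-1]; t=env.read_camera("top")[:,:,::-1]; up=lambda i:cv2.resize(i,(400,300),interpolation=cv2.INTER_CUBIC)
cv2.imwrite("pics/k1.png",np.hstack([up(s[225:375,280:480]),up(t[160:310,220:420])])); print(env.get_obs()["tool_pos"])
E
```

```text
[ 0.52207598 -0.03706563  0.29136214]
```

View pics/k1.png

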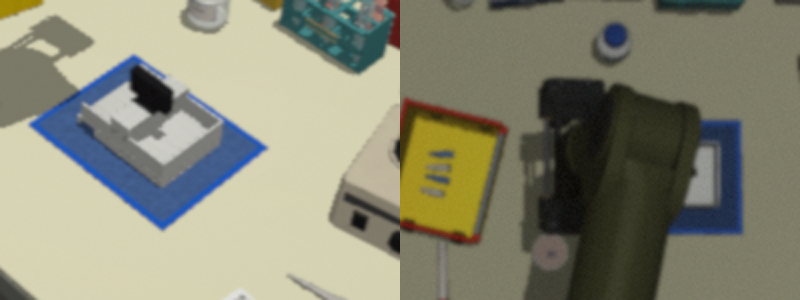

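The tray stands empty, flat and square in the middle of its mat (scene crop at about (152,125)). The four tubes are in the bin, the arm is clear, and the bystanders in view haven't moved. Handing in.

```bash
python3 -c "
from cell import env
print(env.sign_off())"
```

```text
the job is handed in; nothing more can be done
None
```

The tray was hooked on the bar and tipped to about 62°; all four tubes are in the bin, the empty tray is back square in the middle of its mat, and the job is handed in at about 20.5 s (no verdict was returned).

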